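# Lock a grinding cup into a tube mill and hold it running

## Robot

A 6-joint arm with a two-finger parallel gripper is mounted at the origin on the work surface. World frame = base frame: x ahead of the robot, y to its left, z up, the work surface at z = 0. Lengths are in m, angles in rad, forces in N, time in s.
With the tool pointing down it reaches from about 0.375 to 0.975 m from the base axis. Payload 3.8 kg.
Tool frame: the origin (TCP) lies at the very end of the fingers, on their centre line; the grasp point (between the pads) lies 19 mm behind it (bot.grasp_offset is the distance from the TCP to the grasp point, in m); z points along the fingers, y is the line along which they close (so a half turn about z gives the same grasp; the last joint's range is limited). The gripper opens to 85 mm and grips with 20 to 120 N. Pads are 22 mm wide; open, the fingers measure 114 mm over their backs; the gripper's body (76 mm by 85 mm) begins 54 mm behind the grasp point. The pads swing forward as they close: fully open they stand 13 mm farther back than shut.
Start: joints at [-1.378, 0.264, 1.604, -0, 1.274, -0.037], TCP at [0.154, -0.657, 0.231] pointing down, gripper open.
Joint ranges: [-2.63, 2.63], [-0.94, 2.18], [0.31, 2.57], [-1.31, 4.45], [0, 2.66], [-2.55, 2.55]. Speed limits (rad/s): [2.57, 2.57, 3.14, 3.14, 3.14, 3.14].

## Interface

Orientations are given as a unit quaternion [x, y, z, w].
In Python, from rig import bot gives the robot as it stands. The module is installed in compiled form; this text tells all that it offers.
- The arm moves only by the tool carry_out, never from a script. Its argument "targets" is a list of rows, each an object of numbers: "tx", "ty", "tz": the shift along the tool's x, y, z in cm; "wx", "wy", "wz": the turn, a rotation vector about the tool's x, y, z in degrees; "gripper": the closure, from 0 (fully open) to 1 (shut). A call has 1 to 8 rows; each row is the pose to reach, as a shift and turn from the pose commanded when the call began, along the tool's axes at that moment; what a row does not reach only later rows make up. A row lasts 1/8 s, in which the tool goes at most 62.5 mm and 10.7 degrees, less where a joint would pass 70% of its speed; a pose out of reach is approached as far as the arm can. A call with a gripper value outside its range is refused whole. The fingers move at their own pace and stop on an object; the grip force is fixed at half the most. Time passes only in rows, so rows that repeat a pose let the fingers close. It gives the time, the measured TCP pose, the force, the opening and the grip force at its end, in the units of the state.
- bot.get_obs(): the state, without advancing time (a new reading comes with each control period).
- bot.get_image(name): name is "scene" or "top" or "wrist"; returns the picture (384x512x3 uint8, blue, green, red); there is no depth.
- bot.calibration(name): a dict with "fx", "fy", "cx", "cy" (pixels), "R" (3x3) and "t" (3): a world point X has camera coordinates R X + t; the wrist camera has in their place "mount" (4x4, takes a point from camera to tool coordinates, whose origin is the TCP and whose axes are the flange's). Camera axes: x right, y down, z forward; pixel columns grow to the right and rows downward; lengths in m; the calibration is good to about 2 mm. A picture is of the moment at which its call begins: read the wrist's pose just before it. calibration takes no time and is no camera call.
- bot.close_job(): hands the job in; it is judged then, once.
Trained networks look in the newest picture that a camera, given by its name, has taken for a name from the list of things; names that differ only in an ending like _2 or _b are one class to them, and where a whole thing is asked for, a point or a joint stands for the part that bears it (a point fixed in the world has none). Each returns a list of dicts, best first, with "p" (0 to 1); they miss things now and then, are a little off and sometimes report something else, mostly with a low value. They report only what shows in the picture. A call takes as long as a camera call. They do not tell look-alikes from the thing itself.
- bot.look_for(camera, target): "bbox" ([left, top, right, bottom] in pixels, round what is visible of it).
- bot.cut_out(camera, target): "region" (384x512 bool, what is visible of it) and "bbox" ([left, top, right, bottom] in pixels, round what is visible of it).
- bot.landmark_of(camera, target): "at" ([column, row] in pixels: a listed point, or the origin of a listed thing).
The state is a dict: "time_s": time; "joint_positions": joint angles; "qd": joint speeds; "joint_efforts": joint torques, N m; "ee_pos": TCP position; "orientation": TCP orientation; "contact_force": force on the tool from outside, world axes, zero at the start; "ft_torque": the same for the moment, N m; "gripper_width": finger opening in m; "finger_force": force on a finger pad.
Only numpy, scipy, OpenCV 4.12 (cv2) and the standard library are available. Lean on these libraries where they do the work, as an engineer would, in place of code of your own. Each camera call takes 0.05 s, during which the arm holds its last target. There are 200 camera calls.

## Task

Take the grinding cup - the one with two ears on its black collar - out of the blue rack and put it into the socket of the tube mill, lugs in the slots; press it right down against the spring until the collar lies on the rim, and twist it clockwise (seen from above) a quarter turn against the return spring, up to the stop. The mill runs only while the cup is held like that, so finish with the cup still in the gripper, pressed down and turned: do not let go. Leave the jars and the other things on the bench where they are.

Things in the scene. Friction and masses are not known exactly. Their poses are not given: they have to be found in the camera images.
- cup: Grinding cup standing lid down, 90 mm tall, 80 to 180 g, loose. Origin: centre of its underside, z up its axis. From 30 to 90 mm up: plain clear round body, 40 mm diameter (grip it here, from any side). From 18 to 30 mm: black collar, 58 mm diameter, with two ears along the cup's +x and -x, reaching 37 mm from the axis, 12 mm wide. The lugs below are in line with the ears.
- collar (a point): Centre of the collar's underside, 18 mm above the cup's origin, same axes. Below it the black plug, 34 mm diameter, its lowest 5 mm tapered to 24 mm. Two lugs stand out of the plug along +x and -x, reaching 22 mm from the axis, 7 mm wide, from 5 to 10 mm above the cup's underside. Half a turn gives the same cup.
- rack: Blue plastic rack, fixed, 90 x 280 x 34 mm, origin under its centre, three round bays (50 mm diameter, 22 mm deep) along its y at -90, 0 and +90 mm. The cup hangs in one by its collar on the rack's top (its underside 16 mm above the bench); a jar stands in each of the other two. Which is where changes.
- mill: Tube mill, fixed: white casing 170 mm long (58 mm before to 112 mm behind the socket axis along its x), 120 mm wide, 80 mm high; on top a round aluminium socket, 72 mm outer diameter, its rim 105 mm above the bench. Origin on the bench under the socket axis; z up; front with knob and display towards -x.
- rim (a point): Centre of the socket's rim, axes as the mill's. Bore 37 mm; two slots 11 mm wide, along +x and -x, reach 23.5 mm from the axis through the 5 mm roof. Below it the way is free clockwise (from above), closed anticlockwise. Home: collar on rim, cup's underside 18 mm below the rim, lugs 3 mm below the roof (the cup can be twisted from there to 3 mm higher).
- spring_plate (a joint): Spring plate in the socket, m, 0 at rest (its top 8 mm below the rim); grows as the plug presses it down, 10 mm when the cup is home. It pushes back with 2 N at the start and 5 N at home, more than the cup's weight.
- switch_ring (a joint): Switch ring under the roof, rad, 0 at rest, stop at 1.40. The lugs push it when the cup is down and turned clockwise from above, after up to 0.1 rad of free play: the stop comes about 1.5 rad from the middle of the slots. Its spring pushes back with 0.13 (at 0) to 0.24 N m; the collar rubs on the rim too, so grip firmly. Let go, the cup turns back and rises.
- jar_tall: Round glass storage jar without ears, 44 mm diameter, 82 mm tall, white screw lid, standing in a bay of the rack (origin: centre of its underside, 12 mm above the bench). Leave it.
- jar_short: The same, 64 mm tall, grey screw lid, in another bay. Leave it.
- vial: Small amber vial, 25 mm diameter, 48 mm tall, standing on the bench between rack and mill; origin under its centre. Leave it.
- pipette: Pipette lying on the bench beyond the rack, 255 mm long, 50 mm wide, 28 mm high; origin near its middle. Leave it.
- spatula: Flat steel weighing spatula, 175 mm long, 14 mm wide, 4 mm thick, lying on the bench beyond the mill; origin near its middle. Leave it.
- weigh_boat: White square weighing dish, 85 x 85 x 16 mm, on the bench to the left of the mill; origin under its centre. Leave it.
- timer: White bench timer, 60 x 65 x 18 mm, to the right of the rack; origin under its centre. Leave it.
Not all that is in view belongs to the job. Leave any pink or red look-alike of the cup alone.

How it is judged:
By the outcome, as a careful person would: the job done as asked, in the order asked, and still so for the second after the job is handed in, while the arm keeps its last pose, push and grip.
It also fails if it takes over 38 s, if anything falls off the work surface, if the arm or the gripper's body presses on something with over 40 N, if the wrist force passes 120 N, or if a joint passes its speed limit or range.

## Working session

There is one attempt and no reset: what is moved stays moved. The work goes in short steps, Python scripts to look and compute and a tool call to move; the robot and the scene stay as the last step left them, time stands still between calls to the robot, and variables do not carry over. Pictures are saved under pics/ and viewed, at most 10 in all, crops included, and the job is handed in when it is done.

Besides the shell and the picture viewer there is one more tool, called as name(argument=value, ...), one argument or row to a line, values as JSON. carry_out: Moves the arm, as the interface text tells. Its arguments: {"type":"object","properties":{"targets":{"type":"array"}},"required":["targets"]}

```bash
mkdir -p pics; python3 - <<'E'
from rig import bot
import cv2,numpy as np
o=bot.get_obs();print({k:np.round(v,3) for k,v in o.items()})
a=bot.get_image("scene");b=bot.get_image("top")
cv2.imwrite("pics/scene1.png",a);cv2.imwrite("pics/top1.png",b)
for c in("scene","top"):
  k=bot.calibration(c);print(c,k)
  for t in("cup","collar","rim","rack","mill"):
    print(c,t,[(np.round(d["at"],1).tolist(),round(d["p"],2)) for d in bot.landmark_of(c,t)[:3]])
print(bot.calibration("wrist"),bot.grasp_offset)
E
```

```text
{'time_s': np.float64(0.0), 'joint_positions': array([-1.378,  0.265,  1.605, -0.   ,  1.274, -0.037]), 'qd': array([-0.   , -0.001, -0.   ,  0.   , -0.001,  0.   ]), 'joint_efforts': array([ 1.0000e-03, -5.1511e+01, -3.6731e+01, -0.0000e+00,  1.3000e-02,
        0.0000e+00]), 'ee_pos': array([ 0.154, -0.657,  0.23 ]), 'orientation': array([ 0.993,  0.115, -0.   , -0.001]), 'contact_force': array([-0.422, -0.472,  0.053]), 'ft_torque': array([0.031, 0.034, 0.03 ]), 'finger_force': np.float64(0.0), 'gripper_width': np.float64(0.086)}
scene {'fx': 392.3822718943228, 'fy': 392.3822718943228, 'cx': 248.81830957959204, 'cy': 191.94671206983548, 'R': array([[ 0.18469989,  0.98278711, -0.00393007],
       [ 0.7850965 , -0.14995008, -0.60094796],
       [-0.59119322,  0.10790954, -0.79927849]]), 't': array([-0.11117133, -0.38702981,  1.52342002])}
scene cup [([208.9, 191.5], 0.83), ([197.4, 160.6], 0.78), ([234.7, 157.4], 0.61)]
scene collar [([213.6, 185.2], 0.87), ([193.0, 158.1], 0.66), ([233.9, 155.1], 0.54)]
scene rim [([315.2, 152.5], 0.78)]
scene rack [([185.5, 206.9], 0.92), ([185.3,
[... 410 characters left out ...]
 0.78), ([182.7, 219.1], 0.67)]
top collar [([256.9, 268.0], 0.63), ([302.0, 265.8], 0.62), ([292.1, 224.4], 0.58)]
top rim [([183.0, 222.5], 0.56), ([341.1, 202.1], 0.46)]
top rack [([317.5, 211.0], 0.73)]
top mill [([194.6, 221.1], 0.68)]
{'fx': 299.1303082737348, 'fy': 299.1303082737348, 'cx': 263.20013193152585, 'cy': 194.9508715908882, 'mount': array([[-1.09939176e-03, -9.52533634e-01, -3.04431383e-01,
         7.74460269e-02],
       [ 9.99999385e-01, -1.09093291e-03, -1.97879724e-04,
         1.08640882e-03],
       [-1.43627122e-04, -3.04431414e-01,  9.52534248e-01,
        -1.42218632e-01],
       [ 0.00000000e+00,  0.00000000e+00,  0.00000000e+00,
         1.00000000e+00]])} 0.0187
```

```bash
python3 - <<'E'
import cv2,numpy as np
a=cv2.imread("pics/scene1.png");b=cv2.imread("pics/top1.png")
cv2.imwrite("pics/c1.png",np.vstack([cv2.resize(a[110:250,120:380],(780,420))[:300],cv2.resize(b[150:300,130:390],(520,300),interpolation=cv2.INTER_CUBIC).copy() if 0 else cv2.resize(b[170:285,90:389],(780,300))]))
E
```

```text
(no output)
```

View pics/c1.png

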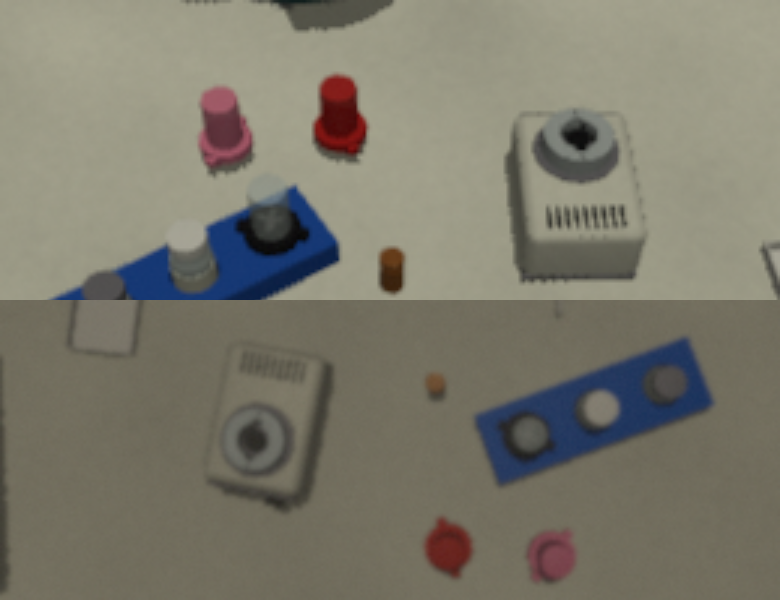

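View pics/top1.png

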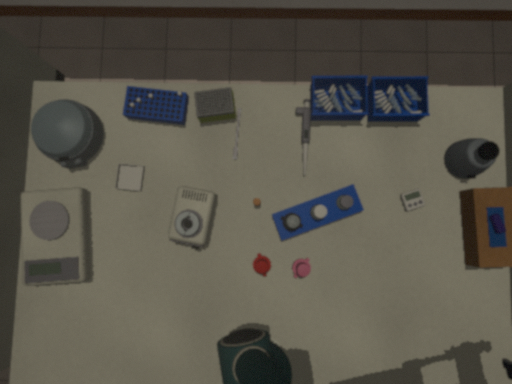

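The top view shows three candidates. The clear cup with the black collar is in the rack at (292,222). The red look-alike is at (262,264) and the pink one at (302,268). I choose the clear one in the rack. The crop confirms its black eared collar, and the two jars have none. The mill socket is at (188,223), with the knob at the front, (198,246).

```bash
cat >h.py <<'E'
from rig import bot
import cv2,numpy as np
from scipy.spatial.transform import Rotation as Rn
def cam(name):
    k=bot.calibration(name);o=bot.get_obs()
    if name!="wrist": return k,k["R"].T,-k["R"].T@k["t"]
    T=np.eye(4);T[:3,:3]=Rn.from_quat(o["orientation"]).as_matrix();T[:3,3]=o["ee_pos"]
    M=T@k["mount"];return k,M[:3,:3],M[:3,3]
def ray(c,p,z):
    k,R,t=c
    d=R@np.array([(p[0]-k["cx"])/k["fx"],(p[1]-k["cy"])/k["fy"],1]);return t+d*(z-t[2])/d[2]
def proj(c,X):
    k,R,t=c;q=R.T@(np.array(X)-t);return np.array([k["fx"]*q[0]/q[2]+k["cx"],k["fy"]*q[1]/q[2]+k["cy"]])
E
python3 - <<'E'
from h import *
s=cam("scene");t=cam("top")
f=lambda x:np.round(x,4)
C=lambda x,y:(x/2.609+90,(y-300)/2.609+170)
S=lambda x,y:(x/3+120,y/3+110)
print("cup scene",f(ray(s,S(270,228),.046)),"cup top",f(ray(t,C(526,437),.046)), "topface", f(ray(s,S(269,188),.106)),f(ray(t,C(531,436),.106)))
print("ears top",f(ray(t,C(507,421),.043)),f(ray(t,C(547,455),.043)),"scene",f(ray(s,S(240,229),.046)),f(ray(s,S(305,232),.046)))
print("rim scene",f(ray(s,S(577,137),.105)),"top",f(ray(t,C(257,439),.105)))
print("mill corners top",[f(ray(t,C(*p),.08))[:2] for p in((232,345),(327,357),(304,498),(208,482))])
print("rack corners",[f(ray(t,C(*p),.034))[:2] for p in((474,415),(688,339),(713,403),(500,484))])
print("vial/red/pink",f(ray(t,C(435,385),.02)),f(ray(t,C(448,548),.03)),f(ray(t,C(552,557),.03)))
k=bot.get_obs();print(f(k["joint_positions"]),Rn.from_quat(k["orientation"]).as_matrix().round(3))
E
```

```text
cup scene [ 0.4866 -0.0978  0.046 ] cup top [ 0.4775 -0.0958  0.046 ] topface [ 0.4848 -0.0935  0.106 ] [ 0.4778 -0.0972  0.106 ]
ears top [ 0.4964 -0.0727  0.043 ] [ 0.4565 -0.1216  0.043 ] scene [ 0.4822 -0.1277  0.046 ] [ 0.4982 -0.0638  0.046 ]
rim scene [0.4759 0.2187 0.105 ] top [0.4674 0.2171 0.105 ]
mill corners top [array([0.5783, 0.2569]), array([0.5663, 0.1433]), array([0.4001, 0.1647]), array([0.416 , 0.2784])]
rack corners [array([ 0.5032, -0.0327]), array([ 0.6021, -0.2933]), array([ 0.5241, -0.3236]), array([ 0.42  , -0.0659])]
vial/red/pink [0.54   0.0163 0.02  ] [ 0.3413 -0.0043  0.03  ] [ 0.3336 -0.1304  0.03  ]
[-1.3779  0.2639  1.604  -0.      1.2737 -0.0369] [[ 0.974  0.228 -0.   ]
 [ 0.228 -0.974 -0.   ]
 [-0.     0.    -1.   ]]
```

carry_out(
  targets=[
    {"tx":5.5,"ty":-5.9,"tz":0},
    {"tx":11,"ty":-11.8,"tz":0},
    {"tx":16,"ty":-17,"tz":0},
    {"tx":20,"ty":-21.2,"tz":0},
    {"tx":24,"ty":-25.5,"tz":0},
    {"tx":28,"ty":-29.7,"tz":0},
    {"tx":32,"ty":-34,"tz":0},
    {"tx":36,"ty":-38.2,"tz":0},
  ],
)

```text
invalid input at $.targets[0]: expected keys tx, ty, tz, wx, wy, wz, gripper
```

```bash
python3 -c "
from h import *
o=bot.get_obs();print(o['time_s'],o['ee_pos'],o['joint_positions'].round(3))
R=Rn.from_quat(o['orientation']).as_matrix();print((R.T@(np.array([.48,-.096,.2])-o['ee_pos'])*100).round(2))"
```

```text
0.6 [ 0.15375133 -0.65727446  0.23133573] [-1.378  0.264  1.604 -0.     1.274 -0.037]
[ 44.55 -47.22   3.13]
```

carry_out(
  targets=[
    {"tx":44.5,"ty":-47.2,"tz":3,"wx":0,"wy":0,"wz":0,"gripper":0},
    {"tx":44.5,"ty":-47.2,"tz":3,"wx":0,"wy":0,"wz":0,"gripper":0},
    {"tx":44.5,"ty":-47.2,"tz":3,"wx":0,"wy":0,"wz":0,"gripper":0},
    {"tx":44.5,"ty":-47.2,"tz":3,"wx":0,"wy":0,"wz":0,"gripper":0},
    {"tx":44.5,"ty":-47.2,"tz":3,"wx":0,"wy":0,"wz":0,"gripper":0},
    {"tx":44.5,"ty":-47.2,"tz":3,"wx":0,"wy":0,"wz":0,"gripper":0},
    {"tx":44.5,"ty":-47.2,"tz":3,"wx":0,"wy":0,"wz":0,"gripper":0},
    {"tx":44.5,"ty":-47.2,"tz":3,"wx":0,"wy":0,"wz":0,"gripper":0},
  ],
)

```text
time_s: 1.6
ee_pos: [0.4055, -0.2236, 0.2087]
orientation: [0.993, 0.114, 0.001, 0.0]
contact_force: [1.4, -0.9, 0.2]
gripper_width: 0.0855
finger_force: 0.0
```

carry_out(
  targets=[
    {"tx":10,"ty":-10.5,"tz":0.8,"wx":0,"wy":0,"wz":0,"gripper":0},
    {"tx":10,"ty":-10.5,"tz":0.8,"wx":0,"wy":0,"wz":0,"gripper":0},
    {"tx":10,"ty":-10.5,"tz":0.8,"wx":0,"wy":0,"wz":0,"gripper":0},
    {"tx":10,"ty":-10.5,"tz":0.8,"wx":0,"wy":0,"wz":0,"gripper":0},
  ],
)

```text
time_s: 2.1
ee_pos: [0.4786, -0.0989, 0.2002]
orientation: [0.993, 0.116, 0.0, 0.0]
contact_force: [-0.2, -0.6, 0.7]
gripper_width: 0.0856
finger_force: 0.0
```

```bash
python3 - <<'E'
from h import *
o=bot.get_obs();print(o['time_s'],o['ee_pos'].round(4),o['joint_positions'].round(3))
c=cam("wrist");im=bot.get_image("wrist");np.savez("w1.npz",R=c[1],t=c[2]);cv2.imwrite("pics/w1.png",im)
for n in("cup","collar"):print(n,[(np.round(d["at"],1),round(d["p"],2)) for d in bot.landmark_of("wrist",n)[:2]])
print(proj(c,[.48,-.096,.046]))
g=bot.cut_out("wrist","cup")[0];print(g["bbox"])
cv2.imwrite("pics/w1v.png",cv2.resize(im,(768,576)))
E
```

```text
2.1 [ 0.4786 -0.0989  0.2002] [-0.255 -0.07   2.027 -0.     1.184  1.083]
cup [(array([165.7, 250.2]), 0.93), (array([266.1, 277.7]), 0.87)]
collar [(array([163.7, 259.5]), 0.85), (array([261.2, 284.2]), 0.84)]
[259.68462393 176.88058247]
[237.4, 266.0, 289.9, 338.2]
```

View pics/w1v.png

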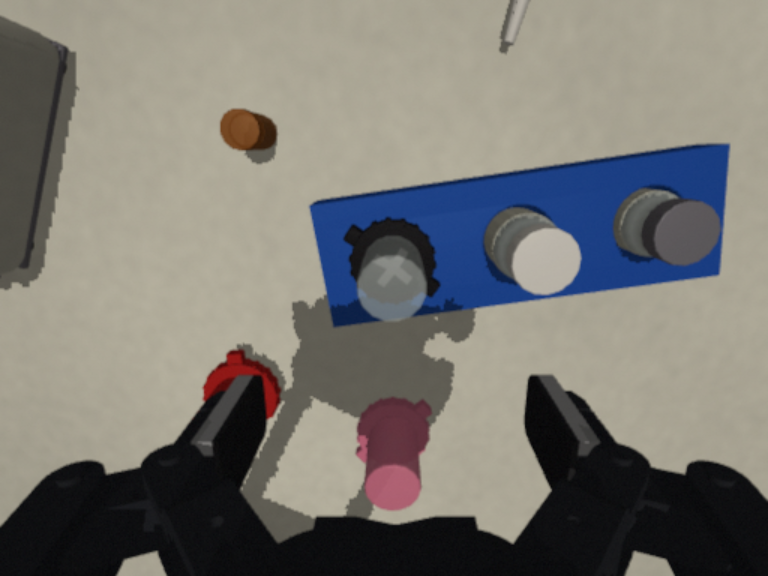

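The wrist view shows the clear cup in the rack's left bay. Its collar centre is near view (393,258) and its ears are at (354,236) and (433,286). The red cup is at (240,385) and the pink one at (393,450).

```bash
python3 - <<'E'
from h import *
w=np.load("w1.npz");c=(bot.calibration("wrist"),w["R"],w["t"])
V=lambda x,y,z:ray(c,(x/1.5,y/1.5),z)
e1,e2=V(354,236,.045),V(433,286,.045);print(e1,e2,(e1+e2)/2,np.linalg.norm(e1-e2),np.degrees(np.arctan2(*(e1-e2)[1::-1])))
print("collar mid",V(393,258,.046),"top",V(393,288,.106))
im=cv2.imread("pics/w1.png");hsv=cv2.cvtColor(im,cv2.COLOR_BGR2HSV)
m=(im.max(2)<45).astype(np.uint8);m[:135]=0;m[202:]=0;m[:,:225]=0;m[:,300:]=0
n,l,s,ce=cv2.connectedComponentsWithStats(m);i=1+s[1:,4].argmax();print(s[i],ce[i])
ys,xs=np.nonzero(l==i);P=np.array([ray(c,(x,y),.046)[:2] for x,y in zip(xs,ys)])
for a in range(0,180,10):
  u=np.array([np.cos(np.radians(a)),np.sin(np.radians(a))]);q=P@u;print(a,round(q.max()-q.min(),4),round((q.max()+q.min())/2,4),end="; ")
E
```

```text
[ 0.493963   -0.06833615  0.045     ] [ 0.47230462 -0.12870153  0.045     ] [ 0.48313381 -0.09851884  0.045     ] 0.06413318494497622 70.26261650054506
collar mid [ 0.48551299 -0.09713183  0.046     ] top [ 0.48290219 -0.09796911  0.106     ]
[ 230  145   63   53 1001] [260.75624376 163.19380619]
0 0.0476 0.489; 10 0.0522 0.4622; 20 0.0572 0.422; 30 0.0622 0.3699; 40 0.0676 0.3077; 50 0.0709 0.2362; 60 0.0722 0.1575; 70 0.0719 0.0742; 80 0.0715 -0.0116; 90 0.0692 -0.0971; 100 0.0649 -0.1796; 110 0.0591 -0.2565; 120 0.0578 -0.3252; 130 0.0571 -0.3846; 140 0.0563 -0.433; 150 0.055 -0.4681; 160 0.0534 -0.4896; 170 0.0507 -0.4966;
```

carry_out(
  targets=[
    {"tx":0.4,"ty":0,"tz":3,"wx":0,"wy":0,"wz":0,"gripper":0.25},
    {"tx":0.4,"ty":0,"tz":7,"wx":0,"wy":0,"wz":0,"gripper":0.25},
    {"tx":0.4,"ty":0,"tz":11,"wx":0,"wy":0,"wz":0,"gripper":0.25},
    {"tx":0.4,"ty":0,"tz":13,"wx":0,"wy":0,"wz":0,"gripper":0.25},
    {"tx":0.4,"ty":0,"tz":14.1,"wx":0,"wy":0,"wz":0,"gripper":0.25},
    {"tx":0.4,"ty":0,"tz":14.1,"wx":0,"wy":0,"wz":0,"gripper":0.25},
  ],
)

```text
time_s: 3.05
ee_pos: [0.4814, -0.1001, 0.0589]
orientation: [0.993, 0.114, -0.0, -0.0]
contact_force: [0.4, 0.3, -0.2]
gripper_width: 0.0637
finger_force: 0.0
```

carry_out(
  targets=[
    {"tx":0,"ty":0,"tz":0,"wx":0,"wy":0,"wz":0,"gripper":1},
    {"tx":0,"ty":0,"tz":0,"wx":0,"wy":0,"wz":0,"gripper":1},
    {"tx":0,"ty":0,"tz":0,"wx":0,"wy":0,"wz":0,"gripper":1},
    {"tx":0,"ty":0,"tz":0,"wx":0,"wy":0,"wz":0,"gripper":1},
    {"tx":0,"ty":0,"tz":0,"wx":0,"wy":0,"wz":0,"gripper":1},
    {"tx":0,"ty":0,"tz":0,"wx":0,"wy":0,"wz":0,"gripper":1},
  ],
)

```text
time_s: 3.8
ee_pos: [0.4829, -0.0992, 0.0607]
orientation: [0.993, 0.115, 0.001, 0.0]
contact_force: [-1.1, 3.1, 7.3]
gripper_width: 0.0387
finger_force: 59.7
```

carry_out(
  targets=[
    {"tx":0,"ty":0,"tz":-2,"wx":0,"wy":0,"wz":0,"gripper":1},
    {"tx":0,"ty":0,"tz":-5,"wx":0,"wy":0,"wz":0,"gripper":1},
    {"tx":0,"ty":0,"tz":-9,"wx":0,"wy":0,"wz":0,"gripper":1},
    {"tx":0,"ty":0,"tz":-13,"wx":0,"wy":0,"wz":-10,"gripper":1},
    {"tx":0,"ty":0,"tz":-17,"wx":0,"wy":0,"wz":-20,"gripper":1},
    {"tx":0,"ty":-5,"tz":-17,"wx":0,"wy":0,"wz":-30,"gripper":1},
    {"tx":0,"ty":-10,"tz":-17,"wx":0,"wy":0,"wz":-40,"gripper":1},
    {"tx":0,"ty":-15,"tz":-17,"wx":0,"wy":0,"wz":-50,"gripper":1},
  ],
)

```text
time_s: 4.8
ee_pos: [0.4475, 0.0476, 0.2297]
orientation: [0.851, 0.526, 0.001, 0.001]
contact_force: [0.8, -1.0, -1.9]
gripper_width: 0.0391
finger_force: 60.7
```

```bash
python3 - <<'E'
from h import *
o=bot.get_obs();print(o['time_s'],o['ee_pos'].round(4),o['joint_positions'].round(3),o["gripper_width"])
R=Rn.from_quat(o['orientation']).as_matrix();print(R.round(3))
im=bot.get_image("wrist");cv2.imwrite("pics/w2.png",im);cv2.imwrite("pics/w2v.png",cv2.resize(im,(768,576)))
E
```

```text
4.8 [0.4475 0.0476 0.2297] [ 5.100e-02 -1.740e-01  2.063e+00 -1.000e-03  1.250e+00  5.140e-01] 0.0391423723948497
[[ 0.447  0.895  0.002]
 [ 0.895 -0.447 -0.   ]
 [ 0.     0.002 -1.   ]]
```

View pics/w2v.png

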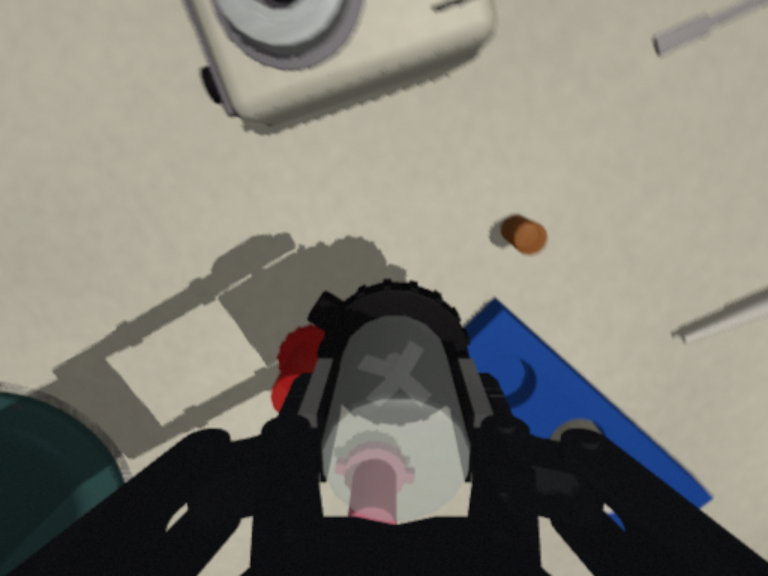

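```bash
python3 - <<'E'
from h import *
k=bot.calibration("wrist");M=k["mount"];im=cv2.imread("pics/w2.png")
c=(k,M[:3,:3],M[:3,3])
x0,y0,s=190,170,6
v=cv2.resize(im[y0:y0+90,x0:x0+133],None,fx=s,fy=s,interpolation=cv2.INTER_CUBIC)
v=cv2.convertScaleAbs(v,alpha=2)
for a,col in((-56,(0,255,0)),(-48,(0,255,255))):
  a=np.radians(a);u=np.array([np.cos(a),np.sin(a)]);n=np.array([-u[1],u[0]])
  for z,th in((.0147,2),(.0267,1)):
    P=[u*27-n*6,u*37-n*6,u*37+n*6,u*27+n*6]
    q=[((proj(c,[p[0]/1e3,p[1]/1e3,z])-[x0,y0]+.5)*s).astype(int) for p in P]
    cv2.polylines(v,[np.array(q)],False,col,th)
    q=[((proj(c,[.029*np.cos(t),.029*np.sin(t),z])-[x0,y0]+.5)*s).astype(int) for t in np.linspace(0,6.28,60)]
    cv2.polylines(v,[np.array(q)],True,(255,0,255) if th==2 else (255,100,0),1)
cv2.imwrite("pics/w2o.png",v)
E
```

```text
(no output)
```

View pics/w2o.png

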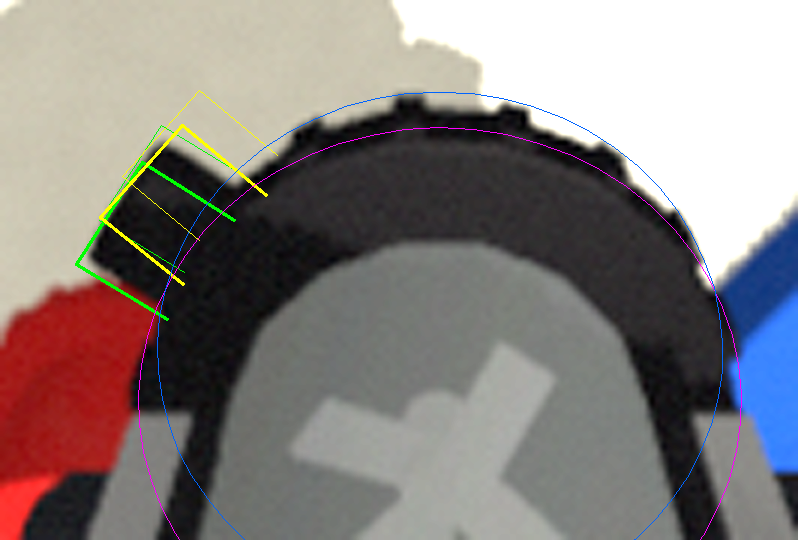

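The wrist crop shows the cup held at 39 mm width, with its ear at crop (125,205). That puts the ear about 53° from the tool's x axis. Next I'll stop short of the mill for a close look.

carry_out(
  targets=[
    {"tx":3,"ty":-0.2,"tz":0,"wx":0,"wy":0,"wz":-10,"gripper":1},
    {"tx":6,"ty":-0.4,"tz":0,"wx":0,"wy":0,"wz":-20,"gripper":1},
    {"tx":9,"ty":-0.6,"tz":0,"wx":0,"wy":0,"wz":-30,"gripper":1},
    {"tx":12,"ty":-0.6,"tz":0,"wx":0,"wy":0,"wz":-40,"gripper":1},
    {"tx":12.9,"ty":-0.6,"tz":0,"wx":0,"wy":0,"wz":-50,"gripper":1},
    {"tx":12.9,"ty":-0.6,"tz":0,"wx":0,"wy":0,"wz":-56,"gripper":1},
    {"tx":12.9,"ty":-0.6,"tz":0,"wx":0,"wy":0,"wz":-56,"gripper":1},
    {"tx":12.9,"ty":-0.6,"tz":0,"wx":0,"wy":0,"wz":-56,"gripper":1},
  ],
)

```text
time_s: 5.85
ee_pos: [0.5007, 0.1642, 0.2292]
orientation: [0.507, 0.862, -0.0, 0.0]
contact_force: [-0.4, 0.1, -2.0]
gripper_width: 0.0389
finger_force: 60.8
```

```bash
python3 - <<'E'
from h import *
o=bot.get_obs();print(o['time_s'],o['ee_pos'].round(4),o['joint_positions'].round(3),o["contact_force"].round(1))
c=cam("wrist");np.savez("w3.npz",R=c[1],t=c[2],p=o['ee_pos'],T=Rn.from_quat(o['orientation']).as_matrix())
im=bot.get_image("wrist");cv2.imwrite("pics/w3.png",im);cv2.imwrite("pics/w3v.png",cv2.resize(im[:240],(800,375),interpolation=cv2.INTER_CUBIC)if 0 else cv2.resize(im[40:280,96:416],(800,600),interpolation=cv2.INTER_CUBIC))
print(Rn.from_quat(o['orientation']).as_matrix().round(3)[:2,0],proj(c,[.47,.218,.105]))
print([(d["at"],d["p"]) for d in bot.landmark_of("wrist","rim")])
E
```

```text
5.85 [0.5007 0.1642 0.2292] [ 0.27  -0.016  1.921 -0.     1.237 -0.237] [-0.4  0.1 -2. ]
[-0.486  0.874] [263.32444578 117.63640516]
[([263.3, 112.8], 0.62)]
```

View pics/w3v.png

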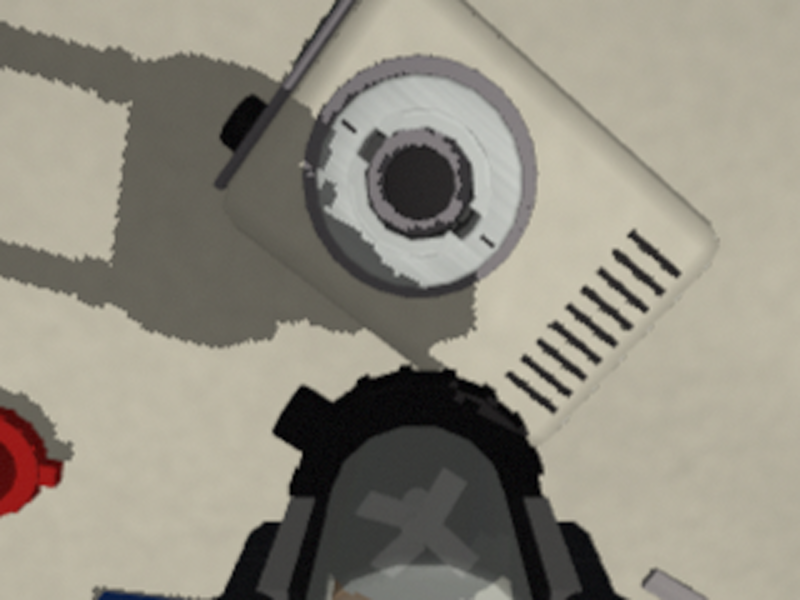

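The wrist view shows the socket with its bore centre at view (419,183). Its slot tick marks are at (349,126) and (487,241), and the cup's ear is at (298,418).

```bash
cat >fit.py <<'E'
from h import *
w=np.load("w3.npz");c=(bot.calibration("wrist"),w["R"],w["t"]);k=c[0];M=k["mount"];ct=(k,M[:3,:3],M[:3,3])
V=lambda x,y,z:ray(c,(96+(x+.5)/2.5-.5,40+(y+.5)/2.5-.5),z)
for a,b in(((349,126),(487,241)),((373,146),(467,222))):
  p,q=V(*a,.105),V(*b,.105);print((p+q)/2,np.linalg.norm(p-q),np.degrees(np.arctan2(*(p-q)[1::-1])))
print("bore",V(419,182,.105),"yaw",np.degrees(np.arctan2(w["T"][1,0],w["T"][0,0])))
# cup silhouette fit in tool frame: dark ear+collar
im=cv2.imread("pics/w3.png");d=(im.max(2)<40).astype(np.uint8)
roi=np.zeros_like(d);roi[185:232,200:315]=1
best=[]
th=np.linspace(0,2*np.pi,80)
for cx in np.arange(-4,4.1,1):
 for cy in np.arange(-2,2.1,1):
  for zt in (10.7,12.7,14.7,16.7):
   for a in np.arange(-62,-43,1.):
    u=np.array([np.cos(np.radians(a)),np.sin(np.radians(a))]);n=np.array([-u[1],u[0]])
    m=np.zeros_like(d)
    f=lambda P,z:np.array([proj(ct,[(cx+p[0])/1e3,(cy+p[1])/1e3,z/1e3]) for p in P],np.float32)
    D=29*np.c_[np.cos(th),np.sin(th)][::4];E=[u*20-n*6,u*37-n*6,u*37+n*6,u*20+n*6]
    for P in(D,E):
      h=cv2.convexHull(np.vstack([f(P,zt),f(P,zt+12)]));cv2.fillConvexPoly(m,np.round(h*16).astype(np.int32),1,shift=4)
    # ignore the body area
    r=roi.copy();r[210:,228:290]=0
    best.append((int(((m!=d)&(r>0)).sum()),cx,cy,zt,a))
best.sort();print(best[:10])
E
python3 fit.py
```

```text
[0.46852753 0.22101394 0.105     ] 0.060942860426599056 170.1602554379773
[0.46883315 0.22127206 0.105     ] 0.04104597003502312 171.01608966620987
bore [0.46790683 0.22173404 0.105     ] yaw 119.04795590630503
[(228, np.float64(-2.0), np.float64(-1.0), 16.7, np.float64(-52.0)), (234, np.float64(-2.0), np.float64(-1.0), 16.7, np.float64(-55.0)), (235, np.float64(-2.0), np.float64(-1.0), 16.7, np.float64(-53.0)), (236, np.float64(-2.0), np.float64(-1.0), 16.7, np.float64(-56.0)), (237, np.float64(-2.0), np.float64(-1.0), 16.7, np.float64(-54.0)), (238, np.float64(-2.0), np.float64(-1.0), 16.7, np.float64(-57.0)), (240, np.float64(-2.0), np.float64(-1.0), 14.7, np.float64(-52.0)), (242, np.float64(-2.0), np.float64(-1.0), 14.7, np.float64(-51.0)), (243, np.float64(-2.0), np.float64(-1.0), 14.7, np.float64(-54.0)), (245, np.float64(-2.0), np.float64(-1.0), 14.7, np.float64(-50.0))]
```

carry_out(
  targets=[
    {"tx":3,"ty":0,"tz":0,"wx":0,"wy":0,"wz":2,"gripper":1},
    {"tx":5.5,"ty":0,"tz":0,"wx":0,"wy":0,"wz":2,"gripper":1},
    {"tx":6.7,"ty":0,"tz":2,"wx":0,"wy":0,"wz":2,"gripper":1},
    {"tx":6.7,"ty":0,"tz":4.5,"wx":0,"wy":0,"wz":2,"gripper":1},
    {"tx":6.7,"ty":0,"tz":6.4,"wx":0,"wy":0,"wz":2,"gripper":1},
    {"tx":6.7,"ty":0,"tz":6.4,"wx":0,"wy":0,"wz":2,"gripper":1},
    {"tx":6.7,"ty":0,"tz":6.4,"wx":0,"wy":0,"wz":2,"gripper":1},
  ],
)

```text
time_s: 6.82
ee_pos: [0.4686, 0.223, 0.1659]
orientation: [0.522, 0.853, 0.0, 0.0]
contact_force: [-0.3, 0.3, -0.7]
gripper_width: 0.0387
finger_force: 60.8
```

```bash
python3 - <<'E'
from h import *
o=bot.get_obs();print(o['time_s'],o['ee_pos'].round(4),o["contact_force"].round(1),o["ft_torque"].round(2))
R=Rn.from_quat(o['orientation']).as_matrix();print(np.degrees(np.arctan2(R[1,0],R[0,0])),(R.T@(np.array([.4685,.2234,0])-o['ee_pos'])*1000).round(1))
im=bot.get_image("wrist");cv2.imwrite("pics/w4v.png",cv2.resize(im[100:280,136:376],(800,600),interpolation=cv2.INTER_CUBIC))
E
```

```text
6.825 [0.4686 0.223  0.1659] [-0.3  0.3 -0.7] [ 0.   -0.   -0.06]
117.13253604585766 [ 5.000e-01 -1.000e-01  1.659e+02]
```

View pics/w4v.png

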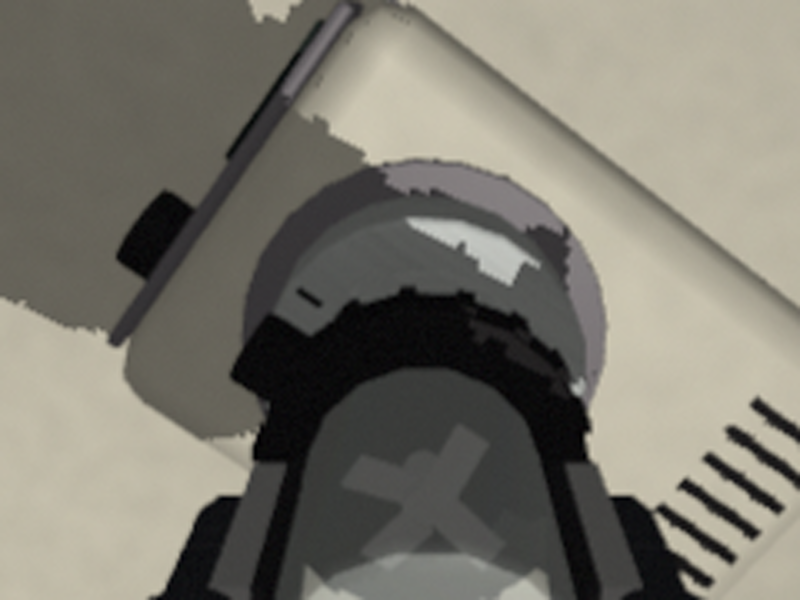

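The wrist view shows the cup centred over the socket. The tick at (308,297) lies in line with the ear at (270,355). Now I lower it while watching the force.

carry_out(
  targets=[
    {"tx":0,"ty":0,"tz":0.8,"wx":0,"wy":0,"wz":0,"gripper":1},
    {"tx":0,"ty":0,"tz":1.6,"wx":0,"wy":0,"wz":0,"gripper":1},
    {"tx":0,"ty":0,"tz":2.0,"wx":0,"wy":0,"wz":0,"gripper":1},
    {"tx":0,"ty":0,"tz":2.3,"wx":0,"wy":0,"wz":0,"gripper":1},
    {"tx":0,"ty":0,"tz":2.3,"wx":0,"wy":0,"wz":0,"gripper":1},
  ],
)

```text
time_s: 7.5
ee_pos: [0.468, 0.223, 0.142]
orientation: [0.521, 0.853, -0.0, -0.0]
contact_force: [0.2, 0.1, -1.9]
gripper_width: 0.0388
finger_force: 61.1
```

carry_out(
  targets=[
    {"tx":0,"ty":0,"tz":0.3,"wx":0,"wy":0,"wz":0,"gripper":1},
    {"tx":0,"ty":0,"tz":0.6,"wx":0,"wy":0,"wz":0,"gripper":1},
    {"tx":0,"ty":0,"tz":0.6,"wx":0,"wy":0,"wz":0,"gripper":1},
  ],
)

```text
time_s: 7.88
ee_pos: [0.4682, 0.2231, 0.1364]
orientation: [0.521, 0.853, 0.0, 0.0]
contact_force: [-0.6, 0.3, 2.5]
gripper_width: 0.0386
finger_force: 61.1
```

carry_out(
  targets=[
    {"tx":0,"ty":0,"tz":0.2,"wx":0,"wy":0,"wz":0,"gripper":1},
    {"tx":0,"ty":0,"tz":0.4,"wx":0,"wy":0,"wz":0,"gripper":1},
    {"tx":0,"ty":0,"tz":0.4,"wx":0,"wy":0,"wz":0,"gripper":1},
  ],
)

```text
time_s: 8.25
ee_pos: [0.4682, 0.2231, 0.1323]
orientation: [0.521, 0.853, 0.0, 0.0]
contact_force: [-1.2, -0.7, 3.4]
gripper_width: 0.0387
finger_force: 61.1
```

carry_out(
  targets=[
    {"tx":0,"ty":0,"tz":0.1,"wx":0,"wy":0,"wz":0,"gripper":1},
    {"tx":0,"ty":0,"tz":0.2,"wx":0,"wy":0,"wz":0,"gripper":1},
    {"tx":0,"ty":0,"tz":0.2,"wx":0,"wy":0,"wz":0,"gripper":1},
  ],
)

```text
time_s: 8.62
ee_pos: [0.4683, 0.2231, 0.1317]
orientation: [0.521, 0.853, 0.0, 0.0]
contact_force: [-4.3, -1.3, 10.1]
gripper_width: 0.0389
finger_force: 62.1
```

carry_out(
  targets=[
    {"tx":0,"ty":0,"tz":0,"wx":0,"wy":0,"wz":8,"gripper":1},
    {"tx":0,"ty":0,"tz":0,"wx":0,"wy":0,"wz":16,"gripper":1},
    {"tx":0,"ty":0,"tz":0,"wx":0,"wy":0,"wz":24,"gripper":1},
    {"tx":0,"ty":0,"tz":0,"wx":0,"wy":0,"wz":32,"gripper":1},
    {"tx":0,"ty":0,"tz":0,"wx":0,"wy":0,"wz":40,"gripper":1},
    {"tx":0,"ty":0,"tz":0,"wx":0,"wy":0,"wz":40,"gripper":1},
  ],
)

```text
time_s: 9.38
ee_pos: [0.4683, 0.2229, 0.1317]
orientation: [0.782, 0.623, 0.0, 0.0]
contact_force: [-3.6, -2.0, 11.1]
gripper_width: 0.0383
finger_force: 61.9
```

```bash
cat >st.py <<'E'
from h import *
o=bot.get_obs();R=Rn.from_quat(o['orientation']).as_matrix()
print(o['time_s'],o['ee_pos'].round(4),"yaw",np.degrees(np.arctan2(R[1,0],R[0,0])).round(2),o["contact_force"].round(1),o["ft_torque"].round(2),"tool F",(R.T@o["contact_force"]).round(1),o["joint_positions"].round(2))
E
python3 st.py
```

```text
9.375 [0.4683 0.2229 0.1317] yaw 77.14 [-3.6 -2.  11.1] [-0.5   0.6   0.05] tool F [ -2.8  -3.1 -11.1] [ 0.4   0.05  2.04 -0.    1.05  0.62]
```

carry_out(
  targets=[
    {"tx":0,"ty":0,"tz":0,"wx":0,"wy":0,"wz":10,"gripper":1},
    {"tx":0,"ty":0,"tz":0,"wx":0,"wy":0,"wz":20,"gripper":1},
    {"tx":0,"ty":0,"tz":0,"wx":0,"wy":0,"wz":30,"gripper":1},
    {"tx":0,"ty":0,"tz":0,"wx":0,"wy":0,"wz":38,"gripper":1},
    {"tx":0,"ty":0,"tz":0,"wx":0,"wy":0,"wz":42,"gripper":1},
    {"tx":0,"ty":0,"tz":0,"wx":0,"wy":0,"wz":42,"gripper":1},
  ],
)

```text
time_s: 10.12
ee_pos: [0.4688, 0.2231, 0.1317]
orientation: [0.953, 0.302, 0.001, 0.0]
contact_force: [-2.6, -1.9, 9.9]
gripper_width: 0.0389
finger_force: 61.7
```

```bash
python3 st.py
```

```text
10.125 [0.4688 0.2231 0.1317] yaw 35.18 [-2.6 -1.9  9.9] [-0.36  0.36  0.14] tool F [-3.2  0.  -9.9] [ 0.4   0.05  2.04 -0.    1.05  1.35]
```

Turned 82°, and the torque is rising as the spring predicts. I go on to the stop in small steps.

carry_out(
  targets=[
    {"tx":0,"ty":0,"tz":0,"wx":0,"wy":0,"wz":2,"gripper":1},
    {"tx":0,"ty":0,"tz":0,"wx":0,"wy":0,"wz":4,"gripper":1},
    {"tx":0,"ty":0,"tz":0,"wx":0,"wy":0,"wz":4,"gripper":1},
  ],
)

```text
time_s: 10.5
ee_pos: [0.4688, 0.2231, 0.1317]
orientation: [0.963, 0.269, 0.001, 0.0]
contact_force: [-0.8, -1.3, 9.9]
gripper_width: 0.0388
finger_force: 61.7
```

```bash
python3 st.py
```

```text
10.5 [0.4688 0.2231 0.1317] yaw 31.2 [-0.8 -1.3  9.9] [-0.4   0.33  0.22] tool F [-1.3  0.7 -9.9] [ 0.4   0.05  2.04 -0.    1.05  1.42]
```

carry_out(
  targets=[
    {"tx":0,"ty":0,"tz":0,"wx":0,"wy":0,"wz":2,"gripper":1},
    {"tx":0,"ty":0,"tz":0,"wx":0,"wy":0,"wz":3,"gripper":1},
    {"tx":0,"ty":0,"tz":0,"wx":0,"wy":0,"wz":3,"gripper":1},
  ],
)

```text
time_s: 10.88
ee_pos: [0.4689, 0.2231, 0.1317]
orientation: [0.97, 0.244, 0.001, 0.0]
contact_force: [-2.4, -1.9, 9.4]
gripper_width: 0.0386
finger_force: 61.7
```

```bash
python3 st.py;python3 - <<'E'
from h import *
im=bot.get_image("wrist");cv2.imwrite("pics/w5.png",im);cv2.imwrite("pics/w5v.png",cv2.resize(im[100:280,136:376],(800,600),interpolation=cv2.INTER_CUBIC))
E
```

```text
10.875 [0.4689 0.2231 0.1317] yaw 28.22 [-2.4 -1.9  9.4] [-0.39  0.3   0.27] tool F [-3.   0.5 -9.4] [ 0.4   0.05  2.04 -0.    1.05  1.48]
```

View pics/w5v.png

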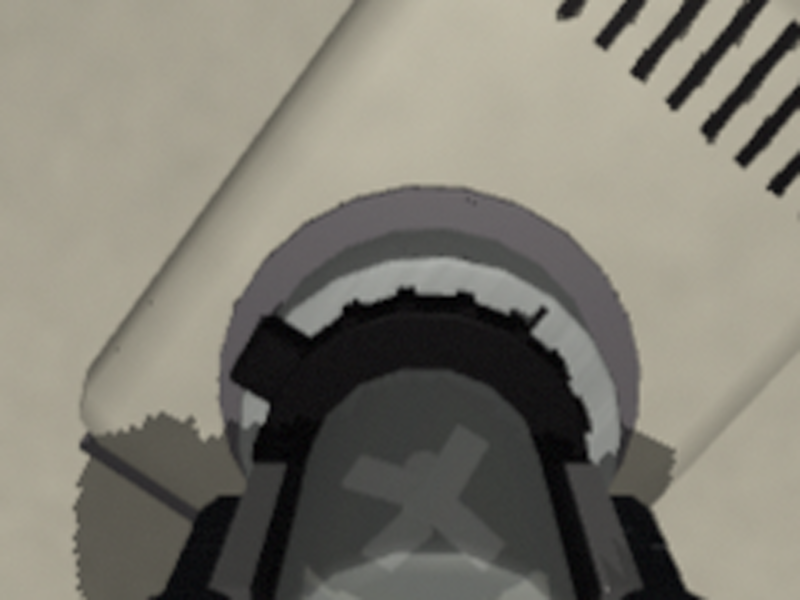

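The cup hasn't slipped: the ear is still at (270,355), and the collar lies on the rim with the tick at (540,318). I press on a little to be sure of the stop.

carry_out(
  targets=[
    {"tx":0,"ty":0,"tz":0,"wx":0,"wy":0,"wz":1.5,"gripper":1},
    {"tx":0,"ty":0,"tz":0,"wx":0,"wy":0,"wz":3,"gripper":1},
    {"tx":0,"ty":0,"tz":0,"wx":0,"wy":0,"wz":3,"gripper":1},
  ],
)

```text
time_s: 11.3
ee_pos: [0.468, 0.2234, 0.1317]
orientation: [0.976, 0.218, 0.0, -0.0]
contact_force: [-4.1, -0.0, 11.3]
gripper_width: 0.0389
finger_force: 61.9
```

```bash
python3 st.py
```

```text
11.3 [0.468  0.2234 0.1317] yaw 25.17 [-4.1 -0.  11.3] [-0.19  0.87 -0.04] tool F [ -3.8  -1.7 -11.3] [0.4  0.05 2.04 0.   1.05 1.53]
```

carry_out(
  targets=[
    {"tx":0,"ty":0,"tz":0,"wx":0,"wy":0,"wz":1.5,"gripper":1},
    {"tx":0,"ty":0,"tz":0,"wx":0,"wy":0,"wz":3,"gripper":1},
    {"tx":0,"ty":0,"tz":0,"wx":0,"wy":0,"wz":3,"gripper":1},
  ],
)

```text
time_s: 11.68
ee_pos: [0.4676, 0.2233, 0.1317]
orientation: [0.981, 0.193, -0.0, -0.0]
contact_force: [-5.1, 0.3, 12.5]
gripper_width: 0.039
finger_force: 62.0
```

```bash
python3 st.py;python3 - <<'E'
from h import *
im=bot.get_image("wrist");cv2.imwrite("pics/w6.png",im)
o=bot.get_obs();print(o["ft_torque"],o["joint_efforts"].round(2))
a=cv2.imread("pics/w5.png")
f=lambda i:(i.max(2)<45)[185:232,200:235]
print((f(a)!=f(im)).sum(),f(a).sum(),np.abs(im[215:270,240:285].astype(int)-a[215:270,240:285]).mean())
v=np.hstack([cv2.resize(i[175:265,200:300],(400,360),interpolation=cv2.INTER_CUBIC) for i in(a,im)]);cv2.imwrite("pics/cmp.png",v)
E
```

```text
11.675 [0.4676 0.2233 0.1317] yaw 22.3 [-5.1  0.3 12.5] [-0.12  1.07  0.82] tool F [ -4.6  -2.2 -12.5] [0.4  0.05 2.04 0.   1.05 1.58]
[-0.14108355  1.0193421   0.81369614] [ -1.99 -30.62 -30.7   -0.13  -1.97   0.83]
22 792 1.0567003367003367
```

View pics/cmp.png

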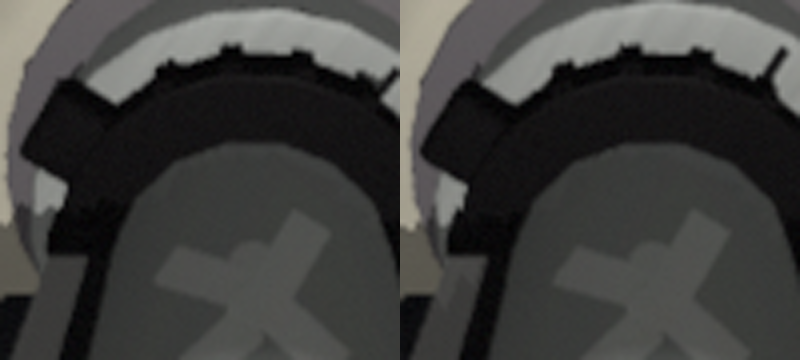

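The cup is hard on the stop: torque has jumped to 0.8 N·m, well above the spring's 0.24. The two crops match, so the cup hasn't slipped. I'm handing in.

```bash
python3 -c "
from rig import bot
print(bot.close_job())"
```

```text
the job is handed in; nothing more can be done
None
```

The grinding cup is in the mill, pressed down until the collar lies on the rim and turned clockwise to the stop, still held in the gripper. I handed the job in at about 11.7 s; the hand-in returned no verdict.

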